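Draw the sled slats into the runner with drifts

ROBOT

A 6-joint arm with a two-finger parallel gripper is mounted at the origin on the work surface. World frame = base frame: x ahead of the robot, y to its left, z up, the work surface at z = 0. Lengths are in m, angles in rad, forces in N, time in s.
With the tool pointing down it reaches from about 0.4 to 0.925 m from the base axis. Payload 12.5 kg.
Tool frame: the origin (TCP) lies midway between the tips of the shut fingers; the grasp point (between the pads) lies 19 mm behind it; z points along the fingers, y is the line along which they close (so a half turn about z gives the same grasp; the last joint's range is limited). The gripper opens to 95 mm and grips with 3 to 60 N. Pads are 20 mm wide; open, the fingers measure 119 mm over their backs; the gripper's body (75 mm by 180 mm) begins 59 mm behind the grasp point.
Start: joints at [-1.337, 0.491, 1.559, -0, 1.092, -0.106], TCP at [0.208, -0.589, 0.215] pointing down, gripper open.
Joint ranges: [-3.1, 3.1], [-0.84, 2.19], [0.05, 2.79], [-1.13, 4.28], [0.06, 2.93], [-2.69, 2.69]. Speed limits (rad/s): [2.22, 2.22, 2.79, 3.14, 3.14, 3.14].

INTERFACE

Orientations are given as a unit quaternion [w, x, y, z].
In Python, from station import sensors, get_image, camera_params, manip gives the robot as it stands.
- The arm moves only by the shell command python3 -m crank 'ROWS'. ROWS is a JSON object of lists of equal length, an entry for each row: "delta_pos": the shift along the tool's x, y, z each as a share of 100 cm, from -1 to 1, a list of three; "spin": the turn about the tool's z as a share of 90 degrees, from -1 to 1; "fingers": the opening, from 0 (shut) to 1 (fully open). A call has 1 to 8 rows; each row is the pose to reach, as a shift and turn from the pose commanded when the call began, along the tool's axes at that moment; what a row does not reach only later rows make up. A row lasts 1/10 s, in which the tool goes at most 50 mm and 8.59 degrees, less where a joint would pass 70% of its speed; a pose out of reach is approached as far as the arm can. A call with a number of a shift or a turn outside -1 to 1 is refused whole. A call with a gripper value outside its range is refused whole. The fingers move at their own pace and stop on an object; the grip force is fixed at half the most. Time passes only in rows, so rows that repeat a pose let the fingers close. It gives the time, the measured TCP pose, the force, the opening and the grip force at its end, in the units of the state.
- sensors.read_state(): the state, without advancing time (a new reading comes with each control period).
- get_image(name): name is "scene" or "top" or "wrist"; returns the picture (420x560x3 uint8, blue, green, red); there is no depth.
- camera_params(name): a dict with "K" (3x3 intrinsics, pixels), "eye" and "orientation" of the camera in the world; the wrist camera has in their place "tool_from_camera" (4x4, takes a point from camera to tool coordinates, whose origin is the TCP and whose axes are the flange's). Camera axes: x right, y up, looking along -z (the intrinsics and any distortion apply to the point x, -y, -z); pixel columns grow to the right and rows downward; lengths in m; the calibration is good to about 2 mm. A picture is of the moment at which its call begins: read the wrist's pose just before it. camera_params takes no time and is no camera call.
- manip.job_done(): hands the job in; it is judged then, once.
The state is a dict: "time": time; "q": joint angles; "qvel": joint speeds; "effort": joint torques, N m; "tcp_pos": TCP position; "tool_rot": TCP orientation; "ft_force": force on the tool from outside, world axes, zero at the start; "torque": the same for the moment, N m; "width": finger opening in m; "grasp_force": force on a finger pad.
Only numpy, scipy, OpenCV 4.12 (cv2) and the standard library are available. Lean on these libraries where they do the work, as an engineer would, in place of code of your own. Each camera call takes 0.05 s, during which the arm holds its last target. There are 200 camera calls.

TASK

Slide every loose slat on the bench, hole end first, into the runner socket that fits its width, and then push a tapered drift from the rack down through the socket's hole and the slat's hole until its shoulder sits on the socket, so that the slat is drawn fully in against the rubber buffer and its hole stands in line with the socket's. Leave the drifts standing in the joints.

Things in the scene. Friction and masses are not known exactly. Their poses are not given: they have to be found in the camera images.
- runner: wooden sled runner, a fixed beam 40 x 440 x 85 mm high behind the three sockets, which stand against it. Its origin lies at table level, 70 mm in front of (nearer the robot than) the beam's centre line; its y runs along the beam, its x away from the robot across it. The three sockets stand along it 120 mm apart, in any order
- socket_narrow: fixed steel sleeve on a wooden bed, slot 31 mm wide, 18 mm high, for the narrow slat. Origin at table level under its pin hole; x: the way the slat slides in. Bed 41 mm wide, top at z = 55 mm, from x = -135 mm to the hole. Sleeve from x = -30 mm, flared cheeks from -52 mm. Roof 7 mm thick, top at 80 mm, with a round pin hole of 16 mm; below it open to the table
- buffer_narrow (a joint): sprung rubber buffer at the back of this slot, m pressed in (0 to 0.012). It meets the slat's end when the slat's hole is 5 mm short of the pin hole (x = -5 mm) and pushes back with 4 N, 6 N with holes in line. Let go, the slat is slowly pushed back to about 5 mm short; only a drift through both holes keeps it in line
- socket_medium: fixed steel sleeve on a wooden bed, slot 39 mm wide, 18 mm high, for the medium slat. Origin at table level under its pin hole; x: the way the slat slides in. Bed 49 mm wide, top at z = 55 mm, from x = -135 mm to the hole. Sleeve from x = -30 mm, flared cheeks from -52 mm. Roof 7 mm thick, top at 80 mm, with a round pin hole of 16 mm; below it open to the table
- buffer_medium (a joint): sprung rubber buffer at the back of this slot, m pressed in (0 to 0.012). It meets the slat's end when the slat's hole is 5 mm short of the pin hole (x = -5 mm) and pushes back with 4 N, 6 N with holes in line. Let go, the slat is slowly pushed back to about 5 mm short; only a drift through both holes keeps it in line
- socket_wide: fixed steel sleeve on a wooden bed, slot 47 mm wide, 18 mm high, for the wide slat. Origin at table level under its pin hole; x: the way the slat slides in. Bed 57 mm wide, top at z = 55 mm, from x = -135 mm to the hole. Sleeve from x = -30 mm, flared cheeks from -52 mm. Roof 7 mm thick, top at 80 mm, with a round pin hole of 16 mm; below it open to the table
- buffer_wide (a joint): sprung rubber buffer at the back of this slot, m pressed in (0 to 0.012). It meets the slat's end when the slat's hole is 5 mm short of the pin hole (x = -5 mm) and pushes back with 4 N, 6 N with holes in line. Let go, the slat is slowly pushed back to about 5 mm short; only a drift through both holes keeps it in line
- slat_narrow: loose plain wooden slat 150 x 28 x 16 mm thick, 30 to 85 g, lying flat; belongs in the narrow socket. Origin at the centre of its underside, x along its length, z up. One 16 mm hole straight through, 28 mm from its +x end, which goes into the socket first (+x away from the robot at the start). May be absent
- slat_narrow_hole (a point): centre of the narrow slat's hole at its underside, 47 mm from the slat's origin along +x
- slat_medium: loose plain wooden slat 150 x 36 x 16 mm thick, 30 to 85 g, lying flat; belongs in the medium socket. Origin at the centre of its underside, x along its length, z up. One 16 mm hole straight through, 28 mm from its +x end, which goes into the socket first (+x away from the robot at the start). May be absent
- slat_medium_hole (a point): centre of the medium slat's hole at its underside, 47 mm from the slat's origin along +x
- slat_wide: loose plain wooden slat 150 x 44 x 16 mm thick, 30 to 85 g, lying flat; belongs in the wide socket. Origin at the centre of its underside, x along its length, z up. One 16 mm hole straight through, 28 mm from its +x end, which goes into the socket first (+x away from the robot at the start). May be absent
- slat_wide_hole (a point): centre of the wide slat's hole at its underside, 47 mm from the slat's origin along +x
- rack: fixed dark wooden block 200 x 50 x 75 mm high with three 20 mm through holes along its x axis at -65, 0 and +65 mm, each holding a drift; origin at the centre of its underside
- drift0: tapered steel drift, 110 g, upright in the rack. Origin at the centre of its shoulder's underside, z up its axis. Below: parallel shank of 14.5 mm diameter for 26 mm, then a taper to 5 mm at the tip, 66 mm below the shoulder. Above: 30 mm collar 6 mm thick, then a round wooden handle of 25 mm diameter up to 49 mm. The shoulder rests on the rack's top (75 mm), and fully home on a socket's roof (80 mm)
- drift1: tapered drift in the rack, just like drift0
- drift2: tapered drift in the rack, just like drift0
Not all that is in view belongs to the job. Leave any green look-alike of the drift1 alone. What is shaped like the drift0 but turquoise is not meant.

How it is judged:
At the end, for the whole second after the job is handed in: Each slat present lies flat and still in the socket of its width, its hole within 4 mm of the pin hole along the slat and 3 mm across, with a drift through it, within 4 mm of the hole's centre and 0.1 rad of upright, its shoulder within about 4 mm of the socket's roof (x of slat_narrow_hole in the frame of socket_narrow between -0.004 and 0.004 m and y of slat_narrow_hole in the frame of socket_narrow between -0.003 and 0.003 m and z of slat_narrow_hole in the frame of socket_narrow between 0.052 and 0.059 m and angle between the x axis of slat_narrow and the x axis of socket_narrow, either way round below 0.1 rad and linear speed of each of slat_narrow, slat_medium, slat_wide below 0.02 m/s and ((x of drift0 in the frame of slat_narrow between 0.043 and 0.051 m and y of drift0 in the frame of slat_narrow between -0.004 and 0.004 m and z of drift0 in the frame of slat_narrow between 0.018 and 0.029 m and angle between the z axis of drift0 and the z axis of slat_narrow, either way round below 0.1 rad) or (x of drift1 in the frame of slat_narrow between 0.043 and 0.051 m and y of drift1 in the frame of slat_narrow between -0.004 and 0.004 m and z of drift1 in the frame of slat_narrow between 0.018 and 0.029 m and angle between the z axis of drift1 and the z axis of slat_narrow, either way round below 0.1 rad) or (x of drift2 in the frame of slat_narrow between 0.043 and 0.051 m and y of drift2 in the frame of slat_narrow between -0.004 and 0.004 m and z of drift2 in the frame of slat_narrow between 0.018 and 0.029 m and angle between the z axis of drift2 and the z axis of slat_narrow, either way round below 0.1 rad)) and x of slat_medium_hole in the frame of socket_medium between -0.004 and 0.004 m and y of slat_medium_hole in the frame of socket_medium between -0.003 and 0.003 m and z of slat_medium_hole in the frame of socket_medium between 0.052 and 0.059 m and angle between the x axis of slat_medium and the x axis of socket_medium, either way round below 0.1 rad and ((x of drift0 in the frame of slat_medium between 0.043 and 0.051 m and y of drift0 in the frame of slat_medium between -0.004 and 0.004 m and z of drift0 in the frame of slat_medium between 0.018 and 0.029 m and angle between the z axis of drift0 and the z axis of slat_medium, either way round below 0.1 rad) or (x of drift1 in the frame of slat_medium between 0.043 and 0.051 m and y of drift1 in the frame of slat_medium between -0.004 and 0.004 m and z of drift1 in the frame of slat_medium between 0.018 and 0.029 m and angle between the z axis of drift1 and the z axis of slat_medium, either way round below 0.1 rad) or (x of drift2 in the frame of slat_medium between 0.043 and 0.051 m and y of drift2 in the frame of slat_medium between -0.004 and 0.004 m and z of drift2 in the frame of slat_medium between 0.018 and 0.029 m and angle between the z axis of drift2 and the z axis of slat_medium, either way round below 0.1 rad)) and x of slat_wide_hole in the frame of socket_wide between -0.004 and 0.004 m and y of slat_wide_hole in the frame of socket_wide between -0.003 and 0.003 m and z of slat_wide_hole in the frame of socket_wide between 0.052 and 0.059 m and angle between the x axis of slat_wide and the x axis of socket_wide, either way round below 0.1 rad and ((x of drift0 in the frame of slat_wide between 0.043 and 0.051 m and y of drift0 in the frame of slat_wide between -0.004 and 0.004 m and z of drift0 in the frame of slat_wide between 0.018 and 0.029 m and angle between the z axis of drift0 and the z axis of slat_wide, either way round below 0.1 rad) or (x of drift1 in the frame of slat_wide between 0.043 and 0.051 m and y of drift1 in the frame of slat_wide between -0.004 and 0.004 m and z of drift1 in the frame of slat_wide between 0.018 and 0.029 m and angle between the z axis of drift1 and the z axis of slat_wide, either way round below 0.1 rad) or (x of drift2 in the frame of slat_wide between 0.043 and 0.051 m and y of drift2 in the frame of slat_wide between -0.004 and 0.004 m and z of drift2 in the frame of slat_wide between 0.018 and 0.029 m and angle between the z axis of drift2 and the z axis of slat_wide, either way round below 0.1 rad))); the robot touches nothing.
Of slat_narrow, slat_medium, slat_wide only 2 to 3 are there at a start; the rules pass over those that are not, and their reading is None.
At some moment in a run one of slat_narrow, slat_medium, slat_wide may be knocked a few centimetres aside while the robot is not near it.
It also fails if it takes over 210 s, if anything falls off the work surface, if the arm or the gripper's body presses on something with over 40 N, if the wrist force passes 120 N, or if a joint passes its speed limit or range.

## Working session

There is one attempt and no reset: what is moved stays moved. The work goes in short steps, Python scripts to look and compute and a shell command to move; the robot and the scene stay as the last step left them, time stands still between calls to the robot, and variables do not carry over. Pictures are saved under pics/ and viewed, at most 14 in all, crops included, and the job is handed in when it is done.

```bash
ls; mkdir -p pics
python3 - <<'E'
from station import sensors,get_image,camera_params
import cv2
s=sensors.read_state(); print({k:s[k] for k in('time','tcp_pos','tool_rot','width','ft_force')})
for n in('top','scene'):
    cv2.imwrite(f'pics/{n}0.png',get_image(n)); print(n,camera_params(n))
print(camera_params('wrist'))
E
```

```text
pics
{'time': 0.0, 'tcp_pos': array([ 0.20827193, -0.58900828,  0.21406078]), 'tool_rot': array([-5.59491110e-04,  9.85600141e-01,  1.69091834e-01, -3.42093195e-05]), 'width': 0.09537116643418064, 'ft_force': array([ 0.61592699, -0.12197557, -0.27102145])}
top {'K': array([[448.98827393,   0.        , 284.68095048],
       [  0.        , 448.98827393, 203.9945761 ],
       [  0.        ,   0.        ,   1.        ]]), 'eye': array([ 0.41589762, -0.05661907,  1.1281276 ]), 'orientation': array([ 0.71156034,  0.03612093, -0.02282507, -0.70132459])}
scene {'K': array([[451.70299719,   0.        , 282.82558796],
       [  0.        , 451.70299719, 214.93119179],
       [  0.        ,   0.        ,   1.        ]]), 'eye': array([1.0022601 , 0.73890462, 0.7272029 ]), 'orientation': array([0.26526641, 0.13053874, 0.45028509, 0.84251808])}
{'K': array([[290.29321357,   0.        , 275.78604233],
       [  0.        , 290.29321357, 205.26197634],
       [  0.        ,   0.        ,   1.        ]]), 'tool_from_camera': array([[-7.91202969e-04,  9.68646151e-01,  2.48443169e-01,
         6.92415908e-02],
       [ 9.99998929e-01,  4.60572771e-04,  1.38892964e-03,
         6.93337808e-04],
       [ 1.23095519e-03,  2.48444001e-01, -9.68645478e-01,
        -1.69070627e-01],
       [ 0.00000000e+00,  0.00000000e+00,  0.00000000e+00,
         1.00000000e+00]])}
```

View pics/top0.png

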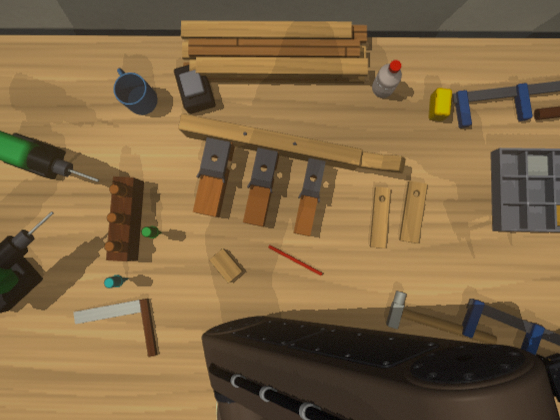

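View pics/scene0.png

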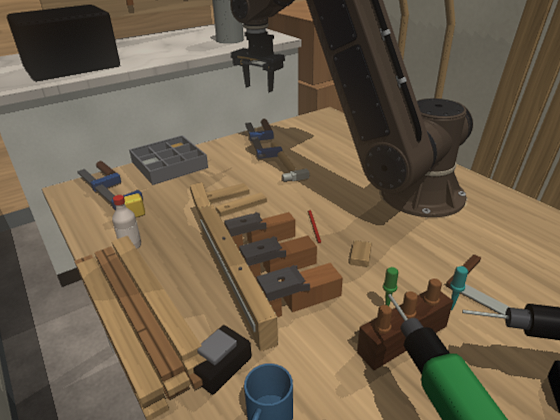

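The top view shows the sockets at about (215,165), (262,172) and (312,180), from widest to narrowest. There are two slats, at (381,216) and (413,212). The rack, with three brown-handled drifts, is at (125,218). The green (150,232) and turquoise (112,282) look-alikes are the wrong colour and stand outside the rack.

```bash
cat > h.py <<'E'
import numpy as np, cv2
from scipy.spatial.transform import Rotation as R
from station import sensors,get_image,camera_params
def rot(q): return R.from_quat(np.roll(q,-1)).as_matrix()
def pose(name,s=None):
    p=camera_params(name)
    if name=='wrist':
        s=s or sensors.read_state(); M=rot(s['tool_rot']); T=p['tool_from_camera']
        return p['K'],M@T[:3,:3],M@T[:3,3]+s['tcp_pos']
    return p['K'],rot(p['orientation']),np.array(p['eye'])
def ray(P,uv,z):
    K,Rm,e=P
    d=Rm@np.array([(uv[0]-K[0,2])/K[0,0],-(uv[1]-K[1,2])/K[1,1],-1])
    return e+d*(z-e[2])/d[2]
def proj(P,X):
    K,Rm,e=P; c=Rm.T@(np.asarray(X)-e)
    return np.array([K[0,2]+K[0,0]*c[0]/-c[2],K[1,2]-K[1,1]*c[1]/-c[2]])
def shift(s,target,yaw=None):
    """shares of 1 m along tool axes to world target"""
    return np.round(rot(s['tool_rot']).T@(np.asarray(target)-s['tcp_pos']),4)
E
python3 - <<'E'
import cv2,numpy as np
from h import *
im=cv2.imread('pics/top0.png')
c=im[125:260,175:435]; cv2.imwrite('pics/c1.png',cv2.resize(c,None,fx=3,fy=3,interpolation=cv2.INTER_CUBIC))
c=im[165:295,70:200]; cv2.imwrite('pics/c2.png',cv2.resize(c,None,fx=4,fy=4,interpolation=cv2.INTER_CUBIC))
P=pose('top')
for n,uv,z in[('holeL',(215,158),.08),('holeM',(263,168),.08),('holeR',(313,178),.08),('slatA',(381,216),.016),('slatB',(413,212),.016)]: print(n,ray(P,uv,z))
E
```

```text
holeL [0.61047592 0.13060229 0.08      ]
holeM [0.58793095 0.01626807 0.08      ]
holeR [ 0.56561818 -0.10188902  0.08      ]
slatA [ 0.48221091 -0.27343688  0.016     ]
slatB [ 0.49322168 -0.35218326  0.016     ]
```

View pics/c1.png

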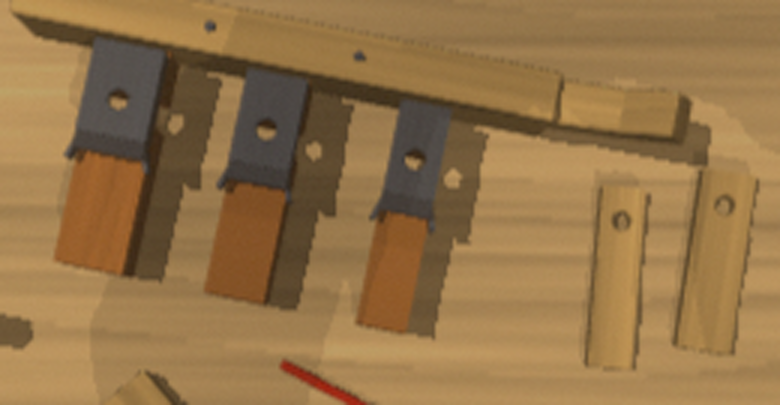

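View pics/c2.png

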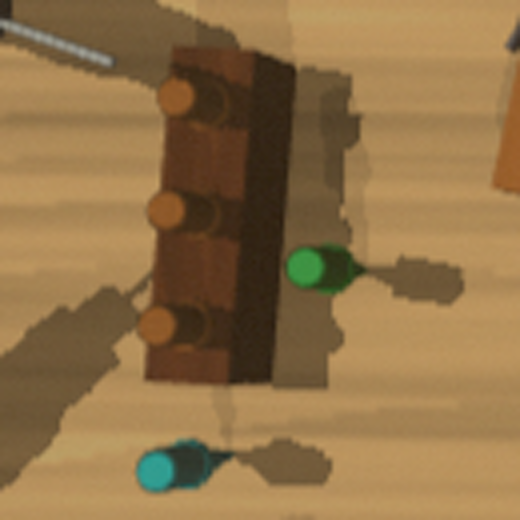

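The crop confirms the socket holes at (118,99), (267,128) and (414,159), and slat holes at (621,221) and (724,205). The right slat is the wider of the two. The rack crop shows the three brown drifts, which are the ones meant. I'll look at the slats closer with the wrist camera.

```bash
python3 -m crank '{"delta_pos":[[0.36,-0.174,0],[0.36,-0.174,0],[0.36,-0.174,0],[0.36,-0.174,0],[0.36,-0.174,0],[0.36,-0.174,0],[0.36,-0.174,0],[0.36,-0.174,0]],"spin":[0.3,0.3,0.3,0.3,0.3,0.3,0.3,0.3],"fingers":[1,1,1,1,1,1,1,1]}'
python3 -m crank '{"delta_pos":[[0,0,0],[0,0,0],[0,0,0]],"spin":[0,0,0],"fingers":[1,1,1]}'
python3 - <<'E'
from h import *
s=sensors.read_state(); im=get_image('wrist'); cv2.imwrite('pics/w1.png',im); np.save('w1.npy',np.r_[s['tcp_pos'],s['tool_rot']])
c=lambda u,v:(175+u/3,125+v/3)
P=pose('top')
print('holes',[ray(P,c(*p),.08).round(4) for p in((118,99),(267,128),(414,159))])
print('A',[ray(P,c(*p),.016).round(4) for p in((600,187),(648,192),(635,369),(586,366),(621,221))])
print('B',[ray(P,c(*p),.016).round(4) for p in((700,170),(757,177),(735,353),(676,347),(724,205))])
P=pose('wrist',s); print([proj(P,(x,y,.016)).round() for x,y in((.48,-.273),(.49,-.35))])
E
```

```text
time: 0.9
tcp_pos: [0.4883, -0.3061, 0.2145]
tool_rot: [-0.0, 0.998, -0.066, -0.0]
ft_force: [0.4, -1.7, 0.2]
width: 0.0952
grasp_force: 0.0
time: 1.2
tcp_pos: [0.4866, -0.3085, 0.2144]
tool_rot: [-0.0, 0.998, -0.066, -0.0]
ft_force: [-0.9, -0.3, 0.4]
width: 0.0954
grasp_force: 0.0
holes [array([0.6105, 0.1322, 0.08  ]), array([0.5888, 0.0139, 0.08  ]), array([ 0.5656, -0.1019,  0.08  ])]
A [array([ 0.5533, -0.2588,  0.016 ]), array([ 0.5497, -0.2983,  0.016 ]), array([ 0.4037, -0.2871,  0.016 ]), array([ 0.4055, -0.2471,  0.016 ]), array([ 0.5253, -0.276 ,  0.016 ])]
B [array([ 0.5686, -0.3413,  0.016 ]), array([ 0.5633, -0.3882,  0.016 ]), array([ 0.418 , -0.3686,  0.016 ]), array([ 0.4222, -0.3206,  0.016 ]), array([ 0.5397, -0.3608,  0.016 ])]
[array([249., 195.]), array([307., 180.])]
```

View pics/w1.png

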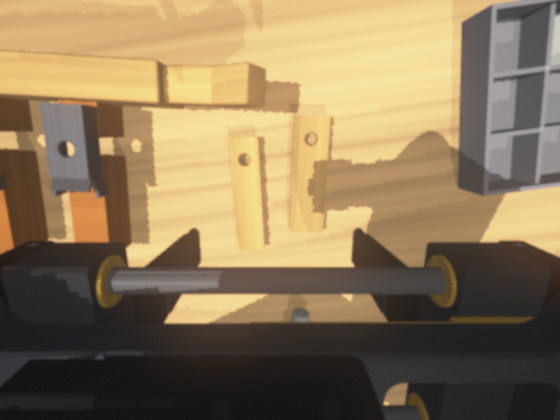

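The wrist view shows slat A's corners at about (231,137)–(268,248) and slat B's at (294,115)–(330,232). Scaled by length, A is about 36 mm wide (medium) and B about 44 mm (wide), so the narrow slat is absent. Grip width will confirm it. I'll grasp A near its rear.

```bash
python3 -m crank '{"delta_pos":[[-0.051,-0.03,0.03],[-0.051,-0.03,0.08],[-0.051,-0.03,0.13],[-0.051,-0.03,0.16],[-0.051,-0.03,0.18],[-0.051,-0.03,0.2],[-0.051,-0.03,0.211],[-0.051,-0.03,0.211]],"spin":[-0.035,-0.035,-0.035,-0.035,-0.035,-0.035,-0.035,-0.035],"fingers":[0.68,0.68,0.68,0.68,0.68,0.68,0.68,0.68]}'
python3 -m crank '{"delta_pos":[[0,0,0],[0,0,0],[0,0,0],[0,0,0],[0,0,0],[0,0,0],[0,0,0],[0,0,0]],"spin":[0,0,0,0,0,0,0,0],"fingers":[0.68,0,0,0,0,0,0,0]}'
```

```text
time: 2.05
tcp_pos: [0.4396, -0.2719, 0.0027]
tool_rot: [-0.001, 0.999, -0.039, -0.001]
ft_force: [0.5, -0.2, 1.1]
width: 0.0644
grasp_force: 0.0
time: 2.85
tcp_pos: [0.4406, -0.2715, 0.0039]
tool_rot: [0.0, 0.999, -0.038, 0.0]
ft_force: [-0.3, 1.2, 5.9]
width: 0.0363
grasp_force: 29.7
```

```bash
python3 -m crank '{"delta_pos":[[0,0,-0.05],[0,0,-0.1],[-0.01,-0.04,-0.14],[-0.02,-0.09,-0.14],[-0.03,-0.14,-0.14],[-0.04,-0.19,-0.14],[-0.043,-0.24,-0.14],[-0.043,-0.29,-0.14]],"spin":[0,0,0.072,0.072,0.072,0.072,0.072,0.072],"fingers":[0,0,0,0,0,0,0,0]}'
python3 -m crank '{"delta_pos":[[0,-0.025,0],[0,-0.025,0],[0,-0.025,0],[0,-0.025,0]],"spin":[0,0,0,0],"fingers":[0,0,0,0]}'
python3 - <<'E'
from h import *
s=sensors.read_state(); im=get_image('wrist'); cv2.imwrite('pics/w2.png',im); np.save('w2.npy',np.r_[s['tcp_pos'],s['tool_rot']])
P=pose('wrist',s)
print(proj(P,(.5888,.0139,.08)),proj(P,(.6105,.1322,.08)),proj(P,(.5656,-.1019,.08)))
E
```

```text
time: 3.65
tcp_pos: [0.4185, 0.0143, 0.1438]
tool_rot: [0.0, 0.995, -0.095, 0.0]
ft_force: [0.7, 0.0, -0.4]
width: 0.036
grasp_force: 29.8
time: 4.05
tcp_pos: [0.4238, 0.0364, 0.1435]
tool_rot: [0.0, 0.995, -0.095, -0.0]
ft_force: [0.4, 0.6, -0.4]
width: 0.0356
grasp_force: 29.8
[261.73068497 -13.31481136] [ 88.50655403 -11.33689249] [432.04756727 -12.04729346]
```

View pics/w2.png

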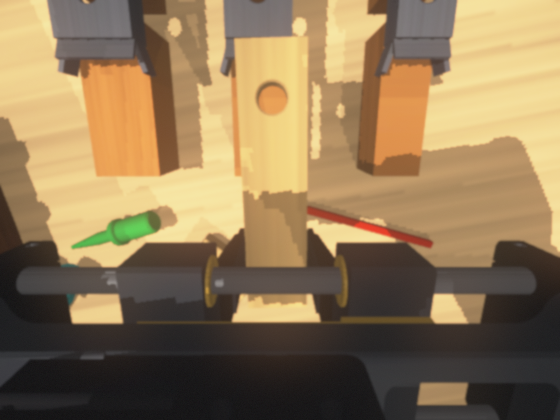

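The view shows the slat held straight, with its hole at (273,99). Beside it are the wide bed's front corners at (97,176) and (163,176), and the narrow bed's at (376,176) and (422,176).

Run:
```python
from h import *
a=np.load('w2.npy'); s=dict(tcp_pos=a[:3],tool_rot=a[3:]); P=pose('wrist',s)
M=rot(a[3:]); t=lambda p:(M.T@(p-a[:3])).round(4)
print('slat in tool: hole',t(ray(P,(273,99),.156)),'corners',[t(ray(P,p,.156)) for p in((235,37),(308,37),(246,190),(306,190))])
for n,ps in(('wide',((97,176),(163,176))),('narrow',((376,176),(422,176)))):
    w=[ray(P,p,.055) for p in ps]; print(n,[x.round(4) for x in w],np.linalg.norm(w[0]-w[1]),t((w[0]+w[1])/2))
    m=(w[0]+w[1])/2; x=np.array([.982,-.1883,0]); print(' hole from bed',(m+.135*x).round(4))
```

```text
slat in tool: hole [ 0.0852 -0.0008 -0.0125] corners [array([ 0.1136, -0.0192, -0.0125]), array([ 0.1135,  0.0162, -0.0125]), array([ 0.038 , -0.0158, -0.0125]), array([ 0.038 ,  0.0171, -0.0125])]
wide [array([0.4839, 0.187 , 0.055 ]), array([0.4727, 0.1291, 0.055 ])] 0.05896960294021097 [ 0.0305 -0.1298  0.0885]
 hole from bed [0.6109 0.1326 0.055 ]
narrow [array([ 0.4366, -0.0577,  0.055 ]), array([ 0.4288, -0.098 ,  0.055 ])] 0.04105859195240071 [0.0303 0.1105 0.0885]
 hole from bed [ 0.5653 -0.1033  0.055 ]
```

```bash
cat >> h.py <<'E'
X=np.array([.982,-.1886,0]); Y=np.array([.1886,.982,0])
S={'medium':np.array([.5882,.0143,0]),'wide':np.array([.6107,.1324,0]),'narrow':np.array([.5655,-.1026,0])}
def rel(n):
    s=sensors.read_state(); d=s['tcp_pos']-S[n]; M=rot(s['tool_rot'])
    print(n,'tcp in socket',(d@X).round(4),(d@Y).round(4),s['tcp_pos'][2].round(4),'yaw err deg',np.degrees(np.arctan2(M[:,0]@Y,M[:,0]@X)).round(2),'F',s['ft_force'].round(1),'w',round(s['width'],4),'t',s['time'])
E
python3 -c "
from h import *
rel('medium')"
```

```text
medium tcp in socket -0.1655 -0.0095 0.1435 yaw err deg -0.07 F [-0.1 -0.4 -0.1] w 0.0361 t 4.1
```

```bash
python3 -m crank '{"delta_pos":[[-0.005,-0.009,0.0],[-0.005,-0.009,0.03],[-0.005,-0.009,0.06],[-0.005,-0.009,0.08],[-0.005,-0.009,0.082],[-0.005,-0.009,0.082]],"spin":[0,0,0,0,0,0],"fingers":[0,0,0,0,0,0]}'
python3 - <<'E'
from h import *
rel('medium'); s=sensors.read_state(); im=get_image('wrist'); cv2.imwrite('pics/w3.png',im); np.save('w3.npy',np.r_[s['tcp_pos'],s['tool_rot']])
E
```

```text
time: 4.7
tcp_pos: [0.4206, 0.0467, 0.0617]
tool_rot: [0.0, 0.995, -0.095, -0.001]
ft_force: [0.4, 0.6, -0.3]
width: 0.0357
grasp_force: 29.8
medium tcp in socket -0.1707 0.0002 0.0617 yaw err deg -0.03 F [ 0.4  0.6 -0.3] w 0.0357 t 4.7
```

View pics/w3.png

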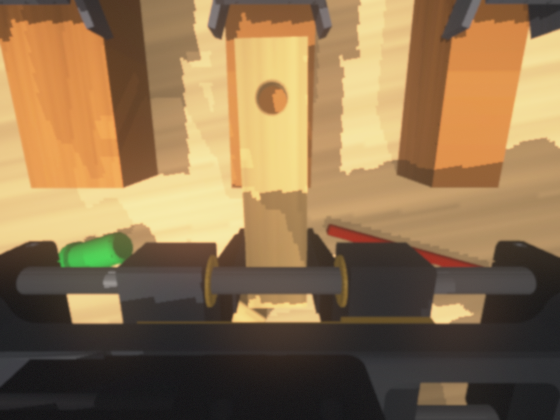

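The slat's front centre is at column 271 and the cheeks are centred at about 270, so it is aligned. It sits about 2.5 mm high, so I'll lower it and slide in.

```bash
python3 -m crank '{"delta_pos":[[0,0,0.0025],[0,0,0.0025],[0.02,0,0.0025],[0.035,0,0.0025],[0.05,0,0.0025],[0.06,0,0.0025],[0.07,0,0.0025],[0.075,0,0.0025]],"spin":[0,0,0,0,0,0,0,0],"fingers":[0,0,0,0,0,0,0,0]}'
python3 -c "
from h import *
rel('medium')"
```

```text
time: 5.55
tcp_pos: [0.4951, 0.0326, 0.0593]
tool_rot: [0.0, 0.996, -0.095, 0.0]
ft_force: [-0.3, 0.3, 0.3]
width: 0.0358
grasp_force: 29.8
medium tcp in socket -0.0949 0.0004 0.0593 yaw err deg 0.01 F [-0.3  0.3  0.3] w 0.0358 t 5.55
```

```bash
python3 -m crank '{"delta_pos":[[0.004,0,0],[0.008,0,0],[0.010,0,0],[0.011,0,0],[0.011,0,0]],"spin":[0,0,0,0,0],"fingers":[0,0,0,0,0]}'
python3 - <<'E'
from h import *
rel('medium'); s=sensors.read_state(); im=get_image('wrist'); cv2.imwrite('pics/w4.png',im); np.save('w4.npy',np.r_[s['tcp_pos'],s['tool_rot']])
E
```

```text
time: 6.05
tcp_pos: [0.5018, 0.0314, 0.0589]
tool_rot: [-0.0, 0.996, -0.095, -0.004]
ft_force: [-12.3, 4.9, 10.4]
width: 0.0358
grasp_force: 29.8
medium tcp in socket -0.0881 0.0005 0.0589 yaw err deg 0.02 F [-12.3   4.9  10.4] w 0.0358 t 6.05
```

View pics/w4.png

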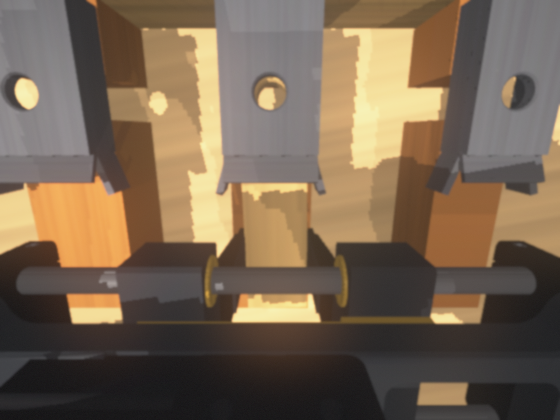

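The slat is in the slot, and its hole is nearly under the roof hole at (269,92). The other roof holes are at (22,92) and (517,92).

```bash
python3 - <<'E'
from h import *
a=np.load('w4.npy'); s=dict(tcp_pos=a[:3],tool_rot=a[3:]); P=pose('wrist',s)
for uv in((269,92),(22,92),(517,92)): print(ray(P,uv,.08).round(4))
P=pose('top')
for u,v in((178,96),(165,211),(157,326)): print('drift',ray(P,(70+u/4,165+v/4),.124).round(4))
print('green',ray(P,(70+306/4,165+267/4),.03).round(4))
E
python3 -m crank '{"delta_pos":[[0,0,0],[0,0,0],[0,0,0],[0,0,-0.05],[0,0,-0.1],[0,0,-0.15],[0,0,-0.15]],"spin":[0,0,0,0,0,0,0],"fingers":[0.6,0.6,0.6,0.6,0.6,0.6,0.6]}'
python3 -c "
from h import *
rel('medium')"
```

```text
[0.5883 0.0175 0.08  ]
[0.6106 0.1331 0.08  ]
[ 0.566  -0.0985  0.08  ]
drift [0.5285 0.3492 0.124 ]
drift [0.4632 0.3535 0.124 ]
drift [0.3986 0.355  0.124 ]
green [0.4345 0.3031 0.03  ]
time: 6.8
tcp_pos: [0.5076, 0.0305, 0.215]
tool_rot: [-0.0, 0.995, -0.095, 0.005]
ft_force: [1.1, 0.3, -0.1]
width: 0.057
grasp_force: 0.0
medium tcp in socket -0.0822 0.0007 0.215 yaw err deg 0.01 F [ 1.1  0.3 -0.1] w 0.057 t 6.8
```

```bash
python3 -m crank '{"delta_pos":[[-0.168,-0.298,0],[-0.168,-0.298,0],[-0.168,-0.298,0],[-0.168,-0.298,0],[-0.168,-0.298,0],[-0.168,-0.298,0],[-0.168,-0.298,0],[-0.168,-0.298,0]],"spin":[0,0,0,0,0,0,0,0],"fingers":[0.55,0.55,0.55,0.55,0.55,0.55,0.55,0.55]}'
python3 -m crank '{"delta_pos":[[0,0,0],[0,0,0]],"spin":[0,0],"fingers":[0.55,0.55]}'
python3 - <<'E'
from h import *
s=sensors.read_state(); im=get_image('wrist'); cv2.imwrite('pics/w5.png',im); np.save('w5.npy',np.r_[s['tcp_pos'],s['tool_rot']]); print(s['tcp_pos'])
P=pose('wrist',s); print([proj(P,p).round() for p in((.3986,.355,.124),(.4632,.3535,.124))])
E
```

```text
time: 7.6
tcp_pos: [0.3947, 0.3585, 0.2085]
tool_rot: [-0.0, 0.996, -0.093, -0.0]
ft_force: [-0.6, -0.6, -0.1]
width: 0.0524
grasp_force: 0.0
time: 7.8
tcp_pos: [0.3966, 0.3541, 0.2087]
tool_rot: [0.0, 0.995, -0.095, -0.0]
ft_force: [0.0, 0.6, -0.2]
width: 0.0525
grasp_force: 0.0
[0.39660518 0.35408231 0.20874604]
[array([274., 208.]), array([261., 136.])]
```

View pics/w5.png

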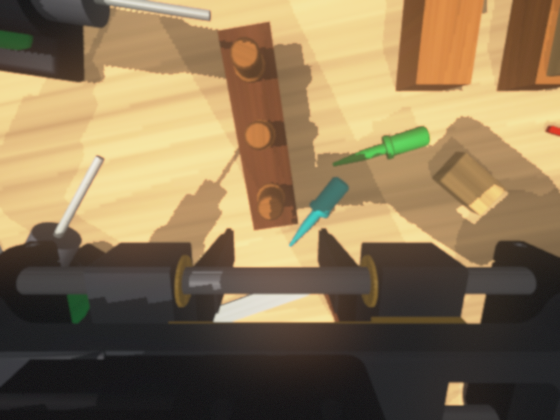

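The rack's near drift top is at (271,202), with neighbours at (260,135) and (245,55). The turquoise (320,210) and green (390,145) look-alikes lie on the table beside the rack. I'm taking the near brown drift, which sits in the rack.

```bash
python3 -m crank '{"delta_pos":[[0.004,-0.002,0.03],[0.004,-0.002,0.07],[0.004,-0.002,0.1],[0.004,-0.002,0.115],[0.004,-0.002,0.122],[0.004,-0.002,0.122],[0.004,-0.002,0.122]],"spin":[0,0,0,0,0,0,0],"fingers":[0.55,0.55,0.55,0.55,0.55,0.55,0.55]}'
python3 -m crank '{"delta_pos":[[0,0,0],[0,0,0],[0,0,0],[0,0,0],[0,0,0],[0,0,-0.02],[0,0,-0.06],[0,0,-0.1]],"spin":[0,0,0,0,0,0,0,0],"fingers":[0,0,0,0,0,0,0,0]}'
python3 -c "
from h import *
rel('medium')"
```

```text
time: 8.55
tcp_pos: [0.4013, 0.356, 0.0879]
tool_rot: [-0.0, 0.995, -0.095, 0.0]
ft_force: [0.7, -0.9, -0.0]
width: 0.0521
grasp_force: 0.0
time: 9.35
tcp_pos: [0.4002, 0.3559, 0.1877]
tool_rot: [0.001, 0.996, -0.095, -0.001]
ft_force: [0.7, 0.5, -1.0]
width: 0.0246
grasp_force: 30.0
medium tcp in socket -0.249 0.3 0.1877 yaw err deg 0.02 F [ 0.7  0.5 -1. ] w 0.0246 t 9.35
```

```bash
python3 -m crank '{"delta_pos":[[0.02,0.04,-0.01],[0.05,0.08,-0.01],[0.08,0.12,-0.01],[0.12,0.16,-0.01],[0.15,0.2,-0.01],[0.18,0.24,-0.01],[0.21,0.27,-0.01],[0.23,0.3,-0.01]],"spin":[0,0,0,0,0,0,0,0],"fingers":[0,0,0,0,0,0,0,0]}'
python3 -m crank '{"delta_pos":[[0.015,0,0],[0.015,0,0],[0.015,0,0],[0.015,0,0]],"spin":[0,0,0,0],"fingers":[0,0,0,0]}'
python3 - <<'E'
from h import *
rel('medium');s=sensors.read_state(); im=get_image('wrist'); cv2.imwrite('pics/w6.png',im); np.save('w6.npy',np.r_[s['tcp_pos'],s['tool_rot']])
P=pose('wrist',s); M=rot(s['tool_rot']); print('tip',proj(P,s['tcp_pos']+M@[0,0,.079]),'hole',proj(P,(.5885,.016,.08)))
E
```

```text
time: 10.15
tcp_pos: [0.5713, 0.0156, 0.1969]
tool_rot: [0.0, 0.995, -0.095, 0.0]
ft_force: [0.8, 0.1, -1.4]
width: 0.0247
grasp_force: 30.0
time: 10.55
tcp_pos: [0.584, 0.0162, 0.197]
tool_rot: [0.0, 0.996, -0.094, -0.0]
ft_force: [0.2, -0.9, -1.4]
width: 0.0247
grasp_force: 30.0
medium tcp in socket -0.0045 0.001 0.197 yaw err deg 0.07 F [ 0.2 -0.9 -1.4] w 0.0247 t 10.55
tip [275.2968263  211.64056401] hole [274.67637385 197.11737657]
```

View pics/w6.png

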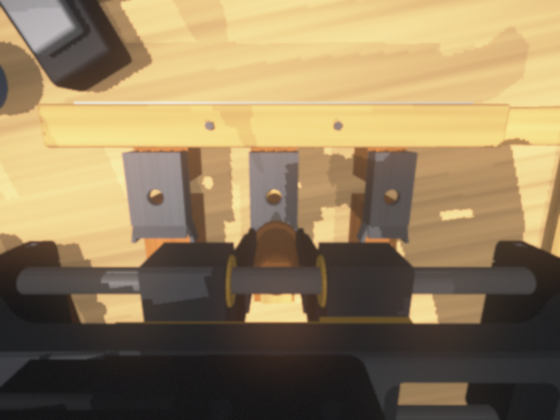

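The medium roof hole shows at (274,196), which agrees with the prediction of (274.7,197). The drift's handle top is at about (277,240), with its far edge at row 221.

Run:
```python
from h import *
a=np.load('w6.npy'); s=dict(tcp_pos=a[:3],tool_rot=a[3:]); P=pose('wrist',s); M=rot(a[3:])
print('hole',ray(P,(274,196),.08), (M.T@(ray(P,(274,196),.08)-a[:3])).round(4))
print('handle far edge in tool',(M.T@(ray(P,(277,221),a[2]+.036)-a[:3])).round(4))
im=cv2.imread('pics/w6.png'); cv2.imwrite('pics/w6c.png',cv2.resize(im[170:300,200:350],None,fx=4,fy=4,interpolation=cv2.INTER_CUBIC))
```

```text
hole [0.58976375 0.01645185 0.08      ] [ 0.0057 -0.0014  0.117 ]
handle far edge in tool [ 0.0276  0.0011 -0.036 ]
```

View pics/w6c.png

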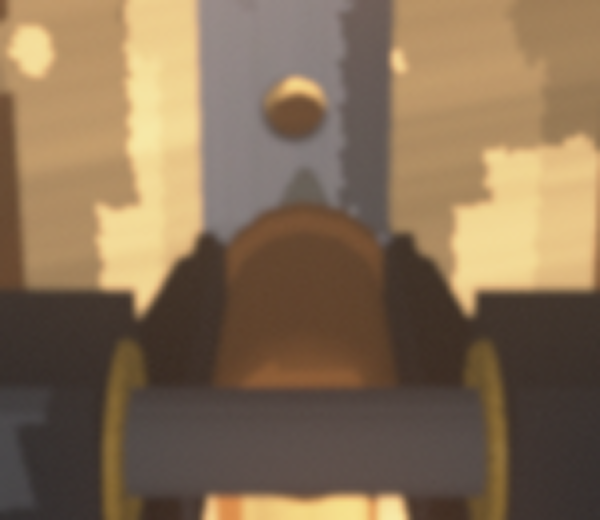

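The enlarged crop shows the drift tip at (276,212.5) and the hole at (273.8,196.8), so both agree with the geometry. I'll lower it with the tip about 2 mm short of the roof hole's centre, to enter the slat's hole.

```bash
python3 -m crank '{"delta_pos":[[0.004,-0.0017,0],[0.004,-0.0017,0.015],[0.004,-0.0017,0.03],[0.004,-0.0017,0.037],[0.004,-0.0017,0.045],[0.004,-0.0017,0.051],[0.004,-0.0017,0.055],[0.004,-0.0017,0.055]],"spin":[0,0,0,0,0,0,0,0],"fingers":[0,0,0,0,0,0,0,0]}'
python3 -c "
from h import *
rel('medium')"
```

```text
time: 11.4
tcp_pos: [0.5889, 0.0163, 0.1418]
tool_rot: [0.0, 0.996, -0.095, -0.0]
ft_force: [0.7, -0.5, -1.5]
width: 0.0242
grasp_force: 30.0
medium tcp in socket 0.0003 0.0021 0.1418 yaw err deg 0.01 F [ 0.7 -0.5 -1.5] w 0.0242 t 11.4
```

```bash
python3 -m crank '{"delta_pos":[[0.0005,0,0.008],[0.001,0,0.015],[0.0015,0,0.022],[0.0015,0,0.028],[0.0015,0,0.032],[0.0015,0,0.032]],"spin":[0,0,0,0,0,0],"fingers":[0,0,0,0,0,0]}'
python3 -c "
from h import *
rel('medium')"
```

```text
time: 12.0
tcp_pos: [0.5903, 0.0166, 0.1095]
tool_rot: [-0.0, 0.996, -0.095, -0.0]
ft_force: [-1.1, 4.4, -1.2]
width: 0.0246
grasp_force: 30.0
medium tcp in socket 0.0016 0.0026 0.1095 yaw err deg -0.0 F [-1.1  4.4 -1.2] w 0.0246 t 12.0
```

```bash
python3 -m crank '{"delta_pos":[[0,-0.0008,0.004],[0,-0.0008,0.008],[0,-0.0008,0.012],[0,-0.0008,0.016],[0,-0.0008,0.017],[0,-0.0008,0.017]],"spin":[0,0,0,0,0,0],"fingers":[0,0,0,0,0,0]}'
python3 -c "
from h import *
rel('medium')"
```

```text
time: 12.6
tcp_pos: [0.5902, 0.0168, 0.0925]
tool_rot: [0.0, 0.996, -0.095, -0.001]
ft_force: [-4.1, 3.3, 1.0]
width: 0.0241
grasp_force: 30.0
medium tcp in socket 0.0015 0.0029 0.0925 yaw err deg 0.01 F [-4.1  3.3  1. ] w 0.0241 t 12.6
```

```bash
python3 -m crank '{"delta_pos":[[0,0,0.001],[0,0,0.001],[0,0,0.001],[0,0,0.001],[0,0,-0.03],[0,0,-0.07],[0,0,-0.12],[0,0,-0.12]],"spin":[0,0,0,0,0,0,0,0],"fingers":[0,0,0.5,0.5,0.5,0.5,0.5,0.5]}'
python3 - <<'E'
from h import *
rel('medium'); s=sensors.read_state(); im=get_image('wrist'); t=get_image('top')
P=pose('wrist',s); q=proj(P,(.5902,.0168,.129)); print(q)
a=cv2.resize(im[110:260,200:350],(400,400),interpolation=cv2.INTER_CUBIC)
b=cv2.resize(t[140:250,220:440],(800,400),interpolation=cv2.INTER_CUBIC)
cv2.imwrite('pics/m1.png',np.hstack([a,b[:,:400]]) if 0 else np.hstack([a,cv2.resize(t[130:250,320:440],(400,400),interpolation=cv2.INTER_CUBIC)]))
E
```

```text
time: 13.4
tcp_pos: [0.5933, 0.0164, 0.2191]
tool_rot: [0.0, 0.995, -0.095, 0.005]
ft_force: [0.9, -0.7, -1.2]
width: 0.0476
grasp_force: 0.0
medium tcp in socket 0.0046 0.003 0.2191 yaw err deg 0.01 F [ 0.9 -0.7 -1.2] w 0.0476 t 13.4
[275.63896848 212.66421627]
```

View pics/m1.png

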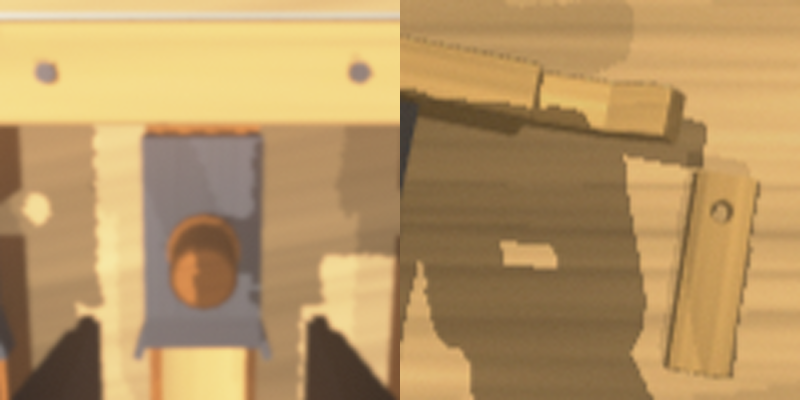

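The drift is seated upright on the medium socket, centred at (203,262) in the left crop. Slat B hasn't moved: its hole is still at top-image (416,193). Next is B.

```bash
python3 -m crank '{"delta_pos":[[-0.065,0.387,0],[-0.065,0.387,0],[-0.065,0.387,0],[-0.065,0.387,0],[-0.065,0.387,0],[-0.065,0.387,0],[-0.065,0.387,0],[-0.065,0.387,0]],"spin":[-0.035,-0.035,-0.035,-0.035,-0.035,-0.035,-0.035,-0.035],"fingers":[0.75,0.75,0.75,0.75,0.75,0.75,0.75,0.75]}'
python3 -m crank '{"delta_pos":[[0,0,0],[0,0,0]],"spin":[0,0],"fingers":[0.75,0.75]}'
python3 - <<'E'
from h import *
s=sensors.read_state(); P=pose('wrist',s); M=rot(s['tool_rot']); im=get_image('wrist'); cv2.imwrite('pics/w8.png',im)
print(s['tcp_pos'],np.degrees(np.arctan2(M[1,0],M[0,0])))
print('to grasp',shift(s,(.4559,-.3515,.0035)), 'hole expected',proj(P,(.5401,-.3620,.016)))
E
```

```text
time: 14.3
tcp_pos: [0.4523, -0.3532, 0.2114]
tool_rot: [-0.001, 0.998, -0.068, -0.001]
ft_force: [1.3, -1.0, 0.3]
width: 0.0715
grasp_force: 0.0
time: 14.5
tcp_pos: [0.4531, -0.3516, 0.2115]
tool_rot: [-0.001, 0.998, -0.068, -0.001]
ft_force: [0.4, 1.3, -0.2]
width: 0.071
grasp_force: 0.0
[ 0.45306031 -0.35155123  0.21147454] -7.830968802543324
to grasp [ 3.20e-03 -2.00e-04  2.08e-01] hole expected [274.41351414 114.77807767]
```

View pics/w8.png

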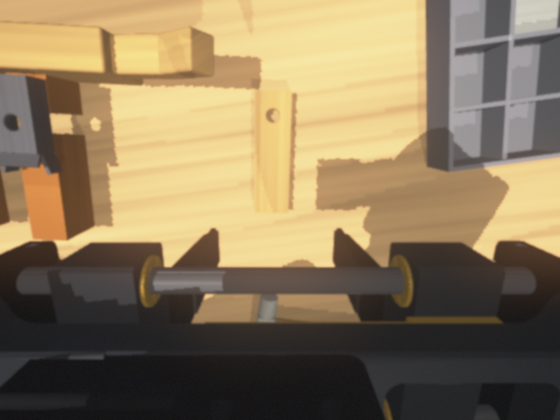

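Slat B's hole is at (273,114), against the prediction of (274,115), and it lies straight ahead. Grasping.

```bash
python3 -m crank '{"delta_pos":[[0.003,0,0.05],[0.003,0,0.1],[0.003,0,0.15],[0.003,0,0.18],[0.003,0,0.195],[0.003,0,0.204],[0.003,0,0.208],[0.003,0,0.208]],"spin":[0,0,0,0,0,0,0,0],"fingers":[0.75,0.75,0.75,0.75,0.75,0.75,0.75,0.75]}'
python3 -m crank '{"delta_pos":[[0,0,0],[0,0,0],[0,0,0],[0,0,0],[0,0,0],[0,0,0],[0,0,-0.04],[0,0,-0.09]],"spin":[0,0,0,0,0,0,0,0],"fingers":[0,0,0,0,0,0,0,0]}'
python3 -c "
from h import *
rel('wide')"
```

```text
time: 15.35
tcp_pos: [0.4572, -0.351, 0.0053]
tool_rot: [0.0, 0.998, -0.067, 0.0]
ft_force: [0.1, -0.5, 0.1]
width: 0.0711
grasp_force: 0.0
time: 16.15
tcp_pos: [0.4559, -0.3508, 0.0943]
tool_rot: [-0.001, 0.998, -0.067, -0.002]
ft_force: [0.5, 0.4, -0.5]
width: 0.044
grasp_force: 29.8
wide tcp in socket -0.0609 -0.5036 0.0943 yaw err deg 3.15 F [ 0.5  0.4 -0.5] w 0.044 t 16.15
```

```bash
python3 -m crank '{"delta_pos":[[0,-0.01,-0.045],[-0.01,-0.05,-0.06],[-0.02,-0.1,-0.06],[-0.03,-0.15,-0.06],[-0.035,-0.2,-0.06],[-0.04,-0.25,-0.06],[-0.045,-0.3,-0.06],[-0.05,-0.345,-0.06]],"spin":[0,0,0,0.035,0.035,0.035,0.035,0.035],"fingers":[0,0,0,0,0,0,0,0]}'
python3 -m crank '{"delta_pos":[[-0.01,-0.04,0],[-0.02,-0.08,0],[-0.021,-0.12,0],[-0.021,-0.16,0],[-0.021,-0.167,0],[-0.021,-0.167,0],[-0.021,-0.167,0]],"spin":[0,0,0,0,0,0,0],"fingers":[0,0,0,0,0,0,0]}'
sed -i "s/np.array(\[.6107,.1324,0\])/np.array([.6125,.1344,0])/" h.py
python3 - <<'E'
from h import *
rel('wide');s=sensors.read_state(); im=get_image('wrist'); cv2.imwrite('pics/w9.png',im); np.save('w9.npy',np.r_[s['tcp_pos'],s['tool_rot']])
E
```

```text
time: 16.95
tcp_pos: [0.4533, -0.001, 0.1552]
tool_rot: [0.0, 0.995, -0.095, 0.0]
ft_force: [0.9, -0.3, 0.1]
width: 0.0438
grasp_force: 29.8
time: 17.65
tcp_pos: [0.4641, 0.1644, 0.1549]
tool_rot: [0.0, 0.996, -0.095, -0.0]
ft_force: [0.9, -1.1, -0.3]
width: 0.0436
grasp_force: 29.8
wide tcp in socket -0.1514 0.0014 0.1549 yaw err deg 0.01 F [ 0.9 -1.1 -0.3] w 0.0436 t 17.65
```

View pics/w9.png

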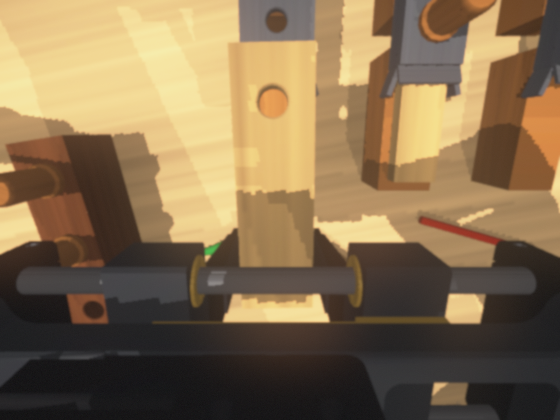

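The wide roof hole is at (276,20), and the held slat's hole is at (272.5,102). That was my last allowed view, so the rest goes by measured numbers.

Run:
```python
from h import *
a=np.load('w9.npy'); s=dict(tcp_pos=a[:3],tool_rot=a[3:]); P=pose('wrist',s); M=rot(a[3:]); t=lambda p:(M.T@(p-a[:3])).round(4)
h=ray(P,(276,20),.08); print('roof hole',h.round(4),t(h),'slat hole tool',t(ray(P,(272.5,102),a[2]+.011)))
print('slat edges', [t(ray(P,p,a[2]+.011)) for p in((229,42),(316,42),(238,190),(314,190))])
```

```text
roof hole [0.6107 0.1355 0.08  ] [0.1495 0.0007 0.0748] slat hole tool [ 0.0839 -0.0011 -0.011 ]
slat edges [array([ 0.1118, -0.0224, -0.0111]), array([ 0.1117,  0.0203, -0.011 ]), array([ 0.0377, -0.0204, -0.011 ]), array([ 0.0377,  0.0217, -0.011 ])]
```

```bash
sed -i "s/np.array(\[.6125,.1344,0\])/np.array([.6112,.1354,0])/" h.py
python3 -m crank '{"delta_pos":[[-0.02,0.0016,0],[-0.02,0.0016,0.02],[-0.02,0.0016,0.05],[-0.02,0.0016,0.075],[-0.02,0.0016,0.09],[-0.02,0.0016,0.0945],[-0.02,0.0016,0.0945],[-0.02,0.0016,0.0945]],"spin":[0,0,0,0,0,0,0,0],"fingers":[0,0,0,0,0,0,0,0]}'
python3 -c "
from h import *
rel('wide')"
```

```text
time: 18.5
tcp_pos: [0.4449, 0.1669, 0.0613]
tool_rot: [-0.0, 0.995, -0.095, 0.0]
ft_force: [-0.3, -0.2, 0.2]
width: 0.0441
grasp_force: 30.0
wide tcp in socket -0.1693 -0.0004 0.0613 yaw err deg -0.03 F [-0.3 -0.2  0.2] w 0.0441 t 18.5
```

```bash
python3 -m crank '{"delta_pos":[[0,0,0.0015],[0.005,0,0.0015],[0.02,0,0.0015],[0.035,0,0.0015],[0.05,0,0.0015],[0.06,0,0.0015],[0.07,0,0.0015],[0.075,0,0.0015]],"spin":[0,0,0,0,0,0,0,0],"fingers":[0,0,0,0,0,0,0,0]}'
python3 -m crank '{"delta_pos":[[0.004,0,0],[0.008,0,0],[0.010,0,0],[0.011,0,0],[0.011,0,0]],"spin":[0,0,0,0,0],"fingers":[0,0,0,0,0]}'
python3 - <<'E'
from h import *
rel('wide'); s=sensors.read_state(); im=get_image('wrist'); P=pose('wrist',s); cv2.imwrite('pics/w10.png',im)
q=proj(P,S['wide']+[0,0,.08]); print(q)
u,v=q.round().astype(int); print(im[v-18:v+19:3,u-18:u+19:3].mean(2).astype(int))
E
```

```text
time: 19.3
tcp_pos: [0.5182, 0.1531, 0.0601]
tool_rot: [0.0, 0.996, -0.095, -0.0]
ft_force: [-8.5, 1.8, 15.4]
width: 0.0438
grasp_force: 30.0
time: 19.8
tcp_pos: [0.5263, 0.1515, 0.0601]
tool_rot: [0.0, 0.996, -0.095, -0.003]
ft_force: [-17.6, 4.2, 20.4]
width: 0.0437
grasp_force: 30.0
wide tcp in socket -0.0864 -0.0002 0.0601 yaw err deg 0.02 F [-17.6   4.2  20.4] w 0.0437 t 19.8
[274.22937467  94.81454133]
[[122 123 123 115 100  88  85  90  97 107 115 118 118]
 [121 123 112  88  78  86  95 102  96  90 102 116 118]
 [122 117  86  87 107 133 151 164 172 156  98 108 118]
 [122  98  85 105  96  92 101 109 131 157 164 104 114]
 [119  85  98  92  87 102  89  88  92 109 150 133 109]
 [113  87  96 101 176 193 133 122 122 115 116 147 107]
 [110  86  96 181 199 156 127 124 123 123 116 131 111]
 [116  87 133 198 199 159 123 122 122 123 121 116 111]
 [127  96 170 198 197 166 122 121 120 120 120 114 113]
 [129 112 174 196 196 184 122 119 119 118 117 110 117]
 [129 129 128 187 193 185 124 119 118 118 116 113 119]
 [127 134 121 122 170 187 130 119 117 111 111 119 119]
 [134 133 129 120 112 110 105 108 110 114 117 119 119]]
```

```bash
python3 -m crank '{"delta_pos":[[0,0,0],[0,0,0],[0,0,0],[0,0,0],[0,0,-0.04],[0,0,-0.09],[0,0,-0.14],[0,0,-0.145]],"spin":[0,0,0,0,0,0,0,0],"fingers":[0.66,0.66,0.66,0.66,0.66,0.66,0.66,0.66]}'
python3 -m crank '{"delta_pos":[[-0.1,-0.187,0],[-0.1,-0.187,0],[-0.1,-0.187,0],[-0.1,-0.187,0],[-0.1,-0.187,0],[-0.1,-0.187,0],[-0.1,-0.187,0],[-0.1,-0.187,0]],"spin":[0,0,0,0,0,0,0,0],"fingers":[0.55,0.55,0.55,0.55,0.55,0.55,0.55,0.55]}'
python3 - <<'E'
from h import *
s=sensors.read_state(); P=pose('wrist',s); im=get_image('wrist'); cv2.imwrite('pics/w11.png',im)
print(s['tcp_pos'],'to grasp',shift(s,(.4645,.3535,.0875)))
q=proj(P,(.4645,.3535,.124)); print('pred top',q)
hsv=cv2.cvtColor(im,cv2.COLOR_BGR2HSV); u,v=q.round().astype(int)
w=hsv[v-35:v+36:5,u-40:u+41:5]; print(w[...,0]); print(w[...,2])
E
```

```text
time: 20.65
tcp_pos: [0.5311, 0.1514, 0.2097]
tool_rot: [-0.001, 0.996, -0.095, 0.004]
ft_force: [0.1, -0.9, -0.8]
width: 0.0627
grasp_force: 0.0
time: 21.45
tcp_pos: [0.4666, 0.3522, 0.2039]
tool_rot: [0.0, 0.995, -0.095, -0.0]
ft_force: [0.0, -0.3, 0.0]
width: 0.0523
grasp_force: 0.0
[0.46660779 0.35218798 0.20392046] to grasp [-0.0023 -0.0009  0.1164]
pred top [274.26397983 213.85935078]
[[21 21 15 11 11 11 11 11 11 11 11 11 16 16 17 16 16]
 [22 21 18 11 11 11 11 11 11 11 11 11 15 16 16 16 17]
 [21 18 18 11 11 11 11 13 13 12 11 12 15 17 16 17 17]
 [21 20 18 11 11 12 13 14 13 13 12 12 14 16 16 16 16]
 [22 22 20 13 11 13 13 13 14 13 13 11 12 17 16 16 17]
 [23 23 18 13 11 13 13 13 13 13 13 13 12 17 16 16 16]
 [22 22 16 16 11 13 13 13 13 13 13 12 12 16 16 16 16]
 [22 16 17 18 11 13 13 13 13 13 13 11 12 17 17 17 17]
 [19 16 22 19 11 12 13 13 13 13 12 11 12 16 17 17 17]
 [16 20 21 21 12 12 13 13 13 12 11 11 12 15 16 16 17]
 [17 21 21 21 14 11 11 11 11 11 12 11 11 13 16 16 17]
 [17 21 21 21 16 11 11 11 11 11 11 11 12 11 16 17 17]
 [16 22 21 22 20 12 11 12 11 11 11 11 11 11 16 16 16]
 [16
[... 470 characters left out ...]
225 149 138 168 136 117 114 104 104  89  88 139 142 144 145]
 [244 244 177 206 137 144 192 131 120 120  96  89  89 144 145 144 143]
 [243 211 222 230 137 160 194 122 119 120 105 118  89 138 142 143 144]
 [233 200 242 234 138 141 195 127 120 120 116 117  97 130 144 145 146]
 [180 238 241 239 146 132 142 120 115 117 131 119  94 125 147 148 147]
 [223 240 240 240 174 131 132 136 136 138 132 123 128 127 147 148 147]
 [217 240 240 241 215 136 131 135 136 136 134 128 125 123 147 146 147]
 [200 241 242 242 237 137 131 133 134 134 135 127 126 122 148 148 149]
 [163 242 242 242 242 136 136 131 133 134 135 127 128 124 149 148 149]
 [179 243 244 243 243 141 136 131 131 113 117 126 128 125 144 145 143]]
```

```bash
python3 -m crank '{"delta_pos":[[-0.001,-0.002,0.03],[-0.001,-0.002,0.07],[-0.001,-0.002,0.095],[-0.001,-0.002,0.108],[-0.001,-0.002,0.116],[-0.001,-0.002,0.116],[-0.001,-0.002,0.116]],"spin":[0,0,0,0,0,0,0],"fingers":[0.55,0.55,0.55,0.55,0.55,0.55,0.55]}'
python3 -m crank '{"delta_pos":[[0,0,0],[0,0,0],[0,0,0],[0,0,0],[0,0,0],[0,0,-0.03],[0,0,-0.07],[0,0,-0.11]],"spin":[0,0,0,0,0,0,0,0],"fingers":[0,0,0,0,0,0,0,0]}'
python3 -c "
from h import *
rel('wide')"
```

```text
time: 22.2
tcp_pos: [0.466, 0.3558, 0.0891]
tool_rot: [-0.0, 0.995, -0.095, 0.001]
ft_force: [-0.7, -0.1, 0.4]
width: 0.0527
grasp_force: 0.0
time: 23.0
tcp_pos: [0.465, 0.3555, 0.199]
tool_rot: [0.001, 0.996, -0.095, -0.001]
ft_force: [1.3, 0.2, -0.5]
width: 0.0247
grasp_force: 30.0
wide tcp in socket -0.1851 0.1886 0.199 yaw err deg 0.01 F [ 1.3  0.2 -0.5] w 0.0247 t 23.0
```

```bash
python3 -m crank '{"delta_pos":[[0.18,0.189,0],[0.18,0.189,0],[0.18,0.189,0],[0.18,0.189,0],[0.18,0.189,0],[0.18,0.189,0],[0.18,0.189,0],[0.18,0.189,0]],"spin":[0,0,0,0,0,0,0,0],"fingers":[0,0,0,0,0,0,0,0]}'
python3 - <<'E'
from h import *
rel('wide');s=sensors.read_state(); im=get_image('wrist'); cv2.imwrite('pics/w12.png',im); P=pose('wrist',s); M=rot(s['tool_rot'])
print('tip',proj(P,s['tcp_pos']+M@[0,0,.080]))
q=proj(P,S['wide']+[0,0,.08]); print('hole pred',q)
u,v=q.round().astype(int); g=im.mean(2).astype(int); print(u-14,v-12)
print(g[v-12:v+24:2,u-14:u+15:2]); print(im[v-12:v+24:2,u-14:u+15:2,2].astype(int)-im[v-12:v+24:2,u-14:u+15:2,0])
E
```

```text
time: 23.8
tcp_pos: [0.6059, 0.1369, 0.1978]
tool_rot: [0.0, 0.996, -0.095, -0.0]
ft_force: [0.0, -0.1, -0.6]
width: 0.0244
grasp_force: 30.0
wide tcp in socket -0.0055 0.0004 0.1978 yaw err deg 0.01 F [ 0.  -0.1 -0.6] w 0.0244 t 23.8
tip [275.29946064 211.33751779]
hole pred [275.8056087  195.92754895]
262 184
[[135 132 132 134 134 132 131 130 130 129 129 128 113  93  91]
 [134 132 132 133 133 131 131 130 130 128 129 125 103  92  90]
 [134 132 132 132 131 127 140 160 159 139 129 122  97  92  90]
 [134 132 131 129 123 137 170 178 182 178 150 125 102  91  89]
 [134 132 132 121 120 116 117 114 124 150 161 134 107  91  90]
 [134 131 129 114 102  88  82  80  82  90 131 135 108  91  88]
 [134 130 127 104  87  83  81  80  79  79  92 112 108  91  89]
 [134 130 127 105  84  82  81  80  80  78  84 103  94  89  87]
 [133 130 130 117  89  81  80  79  79  80  95 112  95  88  89]
 [133 130 129 127 110  93  83  81  84  96 115 121  99  88  88]
 [133 129 129 128 128 120 110 107 111 118 125 126 106  89  87]
 [134 129 129 129 130 129 127 125 126 125 126 126 106  88  87]
 [134 130 130 129 130 129 128 1
[... 782 characters left out ...]
5  15]
 [ 17  17  15  21  47  57  57  56  55  52  39  16  15  15  15]
 [ 15  17  15  16  29  49  54  54  53  43  21  12  14  15  16]
 [ 15  15  14  13  17  23  30  35  28  19  12  10  13  15  14]
 [ 16  16  15  14  13  14  14  14  13  10  10  10  12  14  15]
 [ 15  15  14  12  13  13  12  10  11  10   9   9  11  14  14]
 [ 15  15  14  13  13  12  11  10   9  10   9  10  12  14  14]
 [ 15  14  14  12  11  13  12  13  12  11   9   9  13  14  13]
 [ 14  14  13  13  12  13  18  19  15  10   8  10  12  14  13]
 [ 15  14  13  12  12  16  18  19  16  11   9   9  11  13  13]
 [ 14  12  13  13  13  18  20  19  18  13   8   9  10  12  13]
 [ 13  13  13  14  18  27  28  27  23  19  12   8  10  11  12]]
```

```bash
python3 -m crank '{"delta_pos":[[0.0035,0.0004,0],[0.0035,0.0004,0.015],[0.0035,0.0004,0.03],[0.0035,0.0004,0.037],[0.0035,0.0004,0.045],[0.0035,0.0004,0.051],[0.0035,0.0004,0.056],[0.0035,0.0004,0.056]],"spin":[0,0,0,0,0,0,0,0],"fingers":[0,0,0,0,0,0,0,0]}'
python3 -c "
from h import *
rel('wide')"
```

```text
time: 24.65
tcp_pos: [0.6097, 0.1352, 0.1416]
tool_rot: [0.0, 0.996, -0.095, -0.0]
ft_force: [0.4, -0.4, -1.6]
width: 0.0244
grasp_force: 30.0
wide tcp in socket -0.0014 -0.0005 0.1416 yaw err deg 0.01 F [ 0.4 -0.4 -1.6] w 0.0244 t 24.65
```

```bash
python3 -m crank '{"delta_pos":[[0.0005,0,0.008],[0.001,0,0.015],[0.0014,0,0.022],[0.0014,0,0.028],[0.0014,0,0.032],[0.0014,0,0.032]],"spin":[0,0,0,0,0,0],"fingers":[0,0,0,0,0,0]}'
python3 -c "
from h import *
rel('wide')"
```

```text
time: 25.25
tcp_pos: [0.6116, 0.1351, 0.1097]
tool_rot: [-0.0, 0.996, -0.095, 0.0]
ft_force: [2.0, 3.3, -1.5]
width: 0.0242
grasp_force: 30.0
wide tcp in socket 0.0004 -0.0002 0.1097 yaw err deg 0.0 F [ 2.   3.3 -1.5] w 0.0242 t 25.25
```

```bash
python3 -m crank '{"delta_pos":[[0.0005,-0.0006,0.004],[0.0005,-0.0006,0.008],[0.0005,-0.0006,0.012],[0.0005,-0.0006,0.015],[0.0005,-0.0006,0.017],[0.0005,-0.0006,0.017]],"spin":[0,0,0,0,0,0],"fingers":[0,0,0,0,0,0]}'
python3 -c "
from h import *
rel('wide')"
```

```text
time: 25.85
tcp_pos: [0.6118, 0.1354, 0.0933]
tool_rot: [0.0, 0.996, -0.095, -0.0]
ft_force: [-3.5, 0.7, 8.0]
width: 0.0245
grasp_force: 30.0
wide tcp in socket 0.0006 0.0001 0.0933 yaw err deg 0.01 F [-3.5  0.7  8. ] w 0.0245 t 25.85
```

```bash
python3 -m crank '{"delta_pos":[[0,0,0],[0,0,0],[0,0,0],[0,0,-0.03],[0,0,-0.07],[0,0,-0.12],[-0.02,0,-0.14],[-0.05,0,-0.14]],"spin":[0,0,0,0,0,0,0,0],"fingers":[0.5,0.5,0.5,0.5,0.5,0.5,0.5,0.5]}'
python3 -m crank '{"delta_pos":[[0,0,0],[0,0,0],[0,0,0]],"spin":[0,0,0],"fingers":[0.5,0.5,0.5]}'
python3 - <<'E'
from h import *
rel('wide');s=sensors.read_state()
for name in('wrist','scene'):
    P=pose(name,s); im=get_image(name); hsv=cv2.cvtColor(im,cv2.COLOR_BGR2HSV); cv2.imwrite(f'pics/f_{name}.png',im)
    for n,h in(('wide',(.6118,.1354)),('medium',(.5902,.0168))):
        pts=[proj(P,(*h,z)).round(1) for z in(.08,.105,.129)]
        u,v=((pts[0]+pts[2])/2).astype(int); w=slice(v-40,v+41),slice(u-40,u+41)
        m=cv2.inRange(hsv[w],(7,110,60),(15,255,255)); k,l,st,c=cv2.connectedComponentsWithStats(m)
        print(name,n,pts,[(st[i,:5].tolist(),(c[i]+[u-40,v-40]).round(1).tolist(),(st[i,:2]+[u-40,v-40]).tolist()) for i in range(1,k) if st[i,4]>60])
E
```

```text
time: 26.65
tcp_pos: [0.564, 0.1447, 0.236]
tool_rot: [-0.001, 0.995, -0.095, 0.003]
ft_force: [-0.8, 0.8, -0.1]
width: 0.0474
grasp_force: 0.0
time: 26.95
tcp_pos: [0.5635, 0.1447, 0.2327]
tool_rot: [0.0, 0.996, -0.095, -0.0]
ft_force: [0.6, -0.2, -0.6]
width: 0.0476
grasp_force: 0.0
wide tcp in socket -0.0486 0.0001 0.2327 yaw err deg 0.0 F [ 0.6 -0.2 -0.6] w 0.0476 t 26.95
wrist wide [array([275.3, 149.9]), array([275.3, 151.5]), array([275.2, 153.3])] [([28, 27, 27, 29, 605], [275.7, 152.2], [263, 138])]
wrist medium [array([385.9, 148.8]), array([395.1, 150.3]), array([405.4, 152. ])] [([0, 0, 6, 29, 116], [356.6, 122.4], [355, 110]), ([18, 28, 45, 29, 1014], [394.8, 152.1], [373, 138]), ([76, 52, 5, 29, 77], [433.9, 179.3], [431, 162])]
scene wide [array([279.9, 277.8]), array([279.6, 268.9]), array([279.3, 260. ])] [([8, 0, 49, 22, 600], [267.5, 235.5], [247, 228]), ([25, 13, 53, 42, 978], [291.7, 261.4], [264, 241]), ([10, 35, 13, 16, 116], [255.6, 269.5], [249, 263]), ([52, 55, 29, 26, 521], [305.9, 297.5], [291, 283]), ([30, 70, 14, 11, 107], [276.0, 303.4], [269, 298])]
scene medium [array([259. , 246.1]), array([258.5, 237.5]), array([257.9, 229. ])] [([29, 15, 49, 38, 1000], [272.5, 229.6], [247, 212]), ([14, 37, 11, 14, 96], [238.1, 239.5], [232, 234]), ([46, 52, 35, 29, 558], [282.5, 263.6], [264, 249]), ([31, 66, 13, 15, 115], [255.6, 269.4], [249, 263])]
```

```bash
python3 -c "
from station import manip
print(manip.job_done())"
```

```text
the job is handed in; nothing more can be done
None
```

I slid both slats present (medium and wide) into their sockets, pinned each with a brown rack drift pushed to its shoulder, and handed the job in at about 27 s. The narrow slat was absent, final camera measurements put both drifts upright and in place, and no verdict came back.

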